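# Turn a stock flask over and stand it in the bench tray

## Robot

A 7-joint arm with a two-finger parallel gripper is mounted at the origin on a cart in front of the work surface, level with it; the furniture and walls round the work are solid. World frame = base frame: x ahead of the robot, y to its left, z up, the work surface at z = 0. Lengths are in m, angles in rad, forces in N, time in s.
With the tool pointing down it reaches from about 0.35 to 0.9 m from the base axis. Payload 8.1 kg.
Tool frame: the origin (TCP) lies between the finger pads; the fingertips stand 14 mm ahead of it and the grasp point (between the pads) lies 5 mm behind it; z points along the fingers, y is the line along which they close (so a half turn about z gives the same grasp; the last joint's range is limited). The gripper opens to 85 mm and grips with 20 to 120 N. Pads are 22 mm wide; open, the fingers measure 114 mm over their backs; the gripper's body (76 mm by 85 mm) begins 54 mm behind the grasp point. The pads swing forward as they close: fully open they stand 13 mm farther back than shut.
Start: joints at [1.063, 0.434, 0.025, 1.573, -0.012, 1.134, -0.075], TCP at [0.246, -0.575, 0.245] pointing down, gripper open.
Joint ranges: [-2.62, 2.62], [-0.44, 2.09], [-1.27, 1.32], [0.08, 2.57], [-1.32, 4.46], [0.12, 2], [-2.74, 2.74]. Speed limits (rad/s): [2.22, 2.22, 3.01, 3.01, 3.14, 3.14, 3.14].

## Interface

Orientations are given as a unit quaternion [w, x, y, z].
In Python, from plant import sense, imaging, arm gives the robot as it stands.
- The arm moves only by the shell command python3 -m jog 'ROWS' [FORCE]. ROWS is JSON, one flat list of numbers, 7 for each row, row after row: the shift along the world's x, y, z each as a share of 0.4 m, from -1 to 1, then the turn, a rotation vector about the world's x, y, z each as a share of 2 rad, from -1 to 1, then the closure, from 0 (fully open) to 1 (shut). A call has 1 to 12 rows; each row is the pose to reach, as a shift and turn from the pose commanded when the call began; what a row does not reach only later rows make up. A row lasts 1/12 s, in which the tool goes at most 41.7 mm and 7.16 degrees, less where a joint would pass 70% of its speed; a pose out of reach is approached as far as the arm can. A call with a number of a shift or a turn outside -1 to 1 is refused whole. A call with a gripper value outside its range is refused whole. The fingers move at their own pace and stop on an object; FORCE is the grip in N (left out, the last holds). Time passes only in rows, so rows that repeat a pose let the fingers close. It gives the time, the measured TCP pose, the force, the opening and the grip force at its end, in the units of the state.
- sense(): the state, without advancing time (a new reading comes with each control period).
- imaging.capture(name): name is "side" or "top" or "wrist"; returns the picture (420x560x3 uint8, red, green, blue); there is no depth.
- imaging.get_calibration(name): a dict with "vertical_fov" (degrees; the focal length in pixels is half the picture's height over the tangent of half this angle, whatever the lens; pixels are square), "cx", "cy" (the principal point, pixels), "k1" (the pictures are not rectified: a ray, as slopes to the right and down, at radius r is drawn at 1 + k1 r^2 times it, then the intrinsics apply), "eye" and "rotation" of the camera in the world; the wrist camera has in their place "T_tool_cam" (4x4, takes a point from camera to tool coordinates, whose origin is the TCP and whose axes are the flange's). Camera axes: x right, y down, z forward; pixel columns grow to the right and rows downward; lengths in m; the calibration is good to about 2 mm. A picture is of the moment at which its call begins: read the wrist's pose just before it. get_calibration takes no time and is no camera call.
- arm.hand_in(): hands the job in; it is judged then, once.
The state is a dict: "time_s": time; "joint_positions": joint angles; "dq": joint speeds; "effort": joint torques, N m; "tool_pos": TCP position; "tcp_rot": TCP orientation; "wrist_force": force on the tool from outside, world axes, zero at the start; "torque": the same for the moment, N m; "gripper_width": finger opening in m; "finger_force": force on a finger pad.
Only numpy, scipy, OpenCV 4.12 (cv2) and the standard library are available. Lean on these libraries where they do the work, as an engineer would, in place of code of your own. Each camera call takes 0.05 s, during which the arm holds its last target. There are 200 camera calls.

## Task

Draw the flask out of the stock rack, turn it straight upside down (cap at the bottom) and keep it so for two seconds to loosen what has settled in it, then stand it upright, cap up, in the empty deep pocket of the pulled-out tray and let go. Then push the tray gently home until it clicks in and is fully shut. Do not drop or fling the flask, and do not disturb the spray can, the screw tray or the small tin.

Things in the scene. Friction and masses are not known exactly. Their poses are not given: they have to be found in the camera images.
- flask: White oblong plastic flask with a black screw cap, 165 x 56 x 44 mm, about 0.3 kg; starts lying on a broad side in the rack's upper right hole, base end out. x runs along it from base to cap, y across the 56 mm, z across the 44 mm (up at the start). Origin: mid-length on the side it first lies on; centre line at z = 22 mm, base face at x = -82.5 mm, full-width body ends at x = +42.5 mm.
- flask_base (a point): Centre of the flask's base face (the end away from the cap), at first sticking out of the rack by about 62 mm towards the robot; axes as flask.
- flask_cap (a point): Centre of the outer face of the flask's screw cap (35 mm in diameter, 27 mm long, on a narrow neck); axes as flask.
- rack: Fixed grey sheet-metal rack, 124 mm deep (x), 164 mm wide (y), 136 mm high, with two by two pigeonholes open to the front (-x), each 76 mm wide and 56 mm high, walls 4 mm. The floor of the upper holes is 76 mm above the bench, their roof 132 to 136 mm. An air tool sticks out of the lower left hole and stays there. Origin: centre of the underside.
- unit: Fixed grey bench-top cabinet, 236 mm deep (x), 206 mm wide (y), 222 mm high, open at the front (-x), with one pull-out tray. Origin: centre of the underside. Its front face is at x = -118 mm.
- tray (a joint): How far the tray is pulled out to the unit's -x (m): 0 is fully shut; it starts 0.125 to 0.16 open. A spring roller resists it with about 8 N from 15 mm to 6 mm before home, then pulls it in.
- pocket (a point): Centre of the pocket's floor in the tray (moves with it), 42 mm above the bench; axes as unit. The pocket is 54 mm (x) by 66 mm (y) inside; its walls rise 62 mm above this point, a flared lip to 71 mm. A low tin, 40 mm high, stands beside it in the tray (88 mm to -y) and stays there.
- tray_handle (a point): Middle of the tray's bar handle, 82 mm above the bench: a bar 10 mm thick, 92 mm long along the unit's y, its axis 34 mm in front of the tray's front panel, whose top edge is 109 mm above the bench.
- spray_can: Bystander: spray can 59 mm in diameter, 198 mm high, standing on the bench; origin at the centre of its underside.
- screw_tray: Bystander: low steel tray of screws, 87 x 130 mm, 44 mm high; origin at the centre of its underside.
- small_tin: Bystander: small lidded tin, 77 mm in diameter and 77 mm high, standing on the bench; origin at the centre of its underside.

How it is judged:
On the way, in this order (a step that is already met when the one before it is completed fails the run):
1. the flask is upside down, its long axis within 15 degrees of vertical with the cap at the bottom, for 1.5 s (angle between flask's own x axis and vertical above 2.88 rad), for 1.5 s.
2. the flask stands upright in the pocket, released, with the tray still open (distance between flask_base and pocket below 0.013 m and angle between flask's own x axis and vertical below 0.12 rad and contact force between the fingers and flask below 0.1 N and value of joint tray above 0.05 m), for 0.2 s.
At the end, for the whole second after the job is handed in: The tray is shut past its click (less than 3 mm open) and the flask stands upright, cap up (within 7 degrees), at rest on the floor of the tray's pocket (base centre within 13 mm of the pocket's centre) (value of joint tray below 0.003 m and distance between flask_base and pocket below 0.013 m and angle between flask's own x axis and vertical below 0.12 rad and linear speed of flask below 0.05 m/s); the robot touches nothing.
It fails at once if the flask is dropped or thrown (faster than 1.4 m/s) (linear speed of flask above 1.4 m/s).
It fails at once if the tray is slammed (faster than 0.5 m/s) (velocity of joint tray below -0.5 m/s).
It fails at once if a bystander (spray can, screw tray, small tin) is shifted by more than 30 mm (distance of any of spray_can, screw_tray, small_tin from where it was at the start of the episode above 0.03 m).
It also fails if it takes over 72 s, if anything falls off the work surface, if the arm or the gripper's body presses on something with over 40 N, if the wrist force passes 120 N, or if a joint passes its speed limit or range.

## Working session

There is one attempt and no reset: what is moved stays moved. The work goes in short steps, Python scripts to look and compute and a shell command to move; the robot and the scene stay as the last step left them, time stands still between calls to the robot, and variables do not carry over. Pictures are saved under pics/ and viewed, at most 10 in all, crops included, and the job is handed in when it is done.

```bash
mkdir -p pics; ls; python3 - <<'E'
from plant import sense, imaging
import cv2
print(sense())
for n in("side","top","wrist"):
    print(n,imaging.get_calibration(n))
for n in("side","top"):
    cv2.imwrite(f"pics/{n}0.png",cv2.resize(imaging.capture(n)[:,:,::-1],(800,600),interpolation=cv2.INTER_CUBIC))
E
```

```text
pics
{'time_s': 0.0, 'joint_positions': array([ 1.06334807,  0.43521819,  0.0249962 ,  1.57410634, -0.01157862,
        1.133998  , -0.07509232]), 'dq': array([ 0.00013257,  0.00146672,  0.0014307 , -0.00087749, -0.00047126,
        0.00068299,  0.00030325]), 'effort': array([-5.58370357e-04, -6.70484376e+01,  1.02458697e+00, -3.16219389e+01,
        1.54209888e-02,  1.24387731e-02,  1.97540493e-05]), 'tool_pos': array([ 0.2459134 , -0.57405835,  0.24452563]), 'tcp_rot': array([-7.54507949e-04,  9.79589252e-01,  2.01008130e-01, -2.42980057e-04]), 'wrist_force': array([-0.48716995, -1.13674318,  0.81107484]), 'torque': array([-0.03567669,  0.00352562,  0.01712164]), 'finger_force': 0.0, 'gripper_width': 0.08562704911712846}
side {'vertical_fov': 52.38001384114085, 'cx': 285.70697139162564, 'cy': 210.19254885037128, 'k1': -0.06603756652185656, 'eye': array([0.12390585, 0.95200062, 0.91029757]), 'rotation': array([ 0.09046319, -0.18884414,  0.88286975, -0.42035141])}
top {'vertical_fov': 43.37472856514853, 'cx': 283.6587228247309, 'cy': 198.87796920128005, 'k1': -0.01233826723666604, 'eye': array([-0.49094937,  0.25383315,  1.53210459]), 'rotation': array([ 0.1935246 , -0.57843006,  0.7537866 , -0.24448447])}
wrist {'vertical_fov': 64.59686089925808, 'cx': 281.37985864805046, 'cy': 214.92008776481717, 'k1': -0.061327935259493094, 'T_tool_cam': array([[ 8.03110458e-05, -9.50718463e-01, -3.10055475e-01,
         7.94952944e-02],
       [ 9.99999997e-01,  7.86055112e-05,  1.79946340e-05,
         3.68422360e-04],
       [ 7.26423837e-06, -3.10055475e-01,  9.50718466e-01,
        -1.29402798e-01],
       [ 0.00000000e+00,  0.00000000e+00,  0.00000000e+00,
         1.00000000e+00]])}
```

View pics/side0.png

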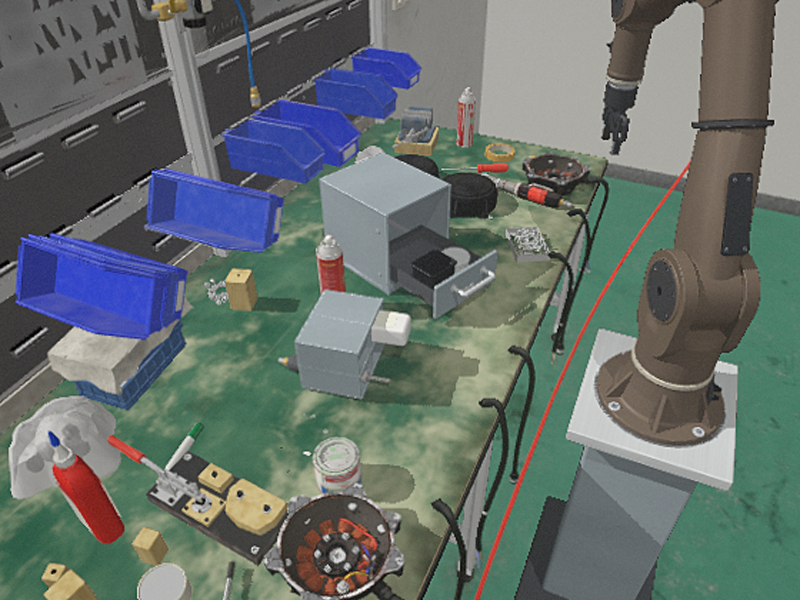

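View pics/top0.png

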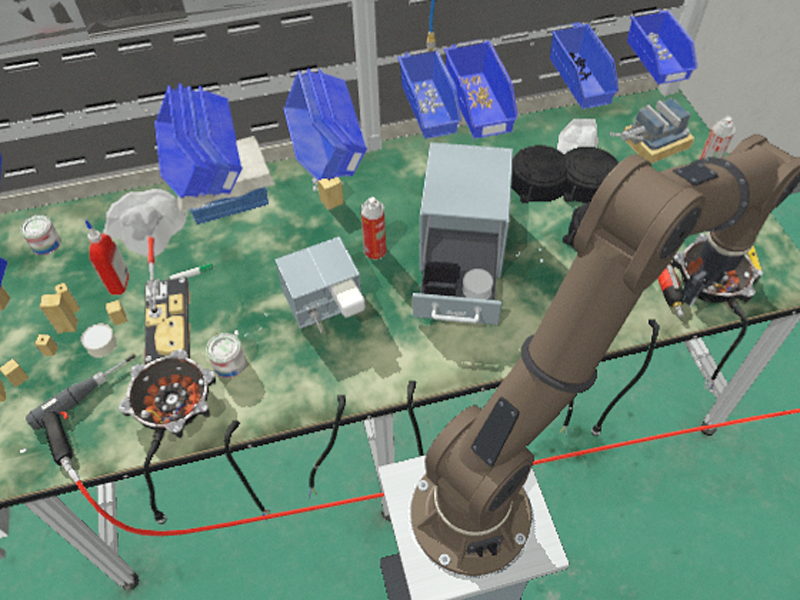

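```bash
cat > h.py <<'E'
import numpy as np, cv2
from scipy.spatial.transform import Rotation as R
from scipy.optimize import least_squares
from plant import sense, imaging
def Q(q): return R.from_quat(np.r_[q[1:],q[0]])
def cam(n, s=None):
    c=imaging.get_calibration(n); f=210/np.tan(np.radians(c["vertical_fov"]/2))
    K=np.array([[f,0,c["cx"]],[0,f,c["cy"]],[0,0,1]]); D=np.array([c["k1"],0,0,0.])
    if n=="wrist":
        T=np.array(c["T_tool_cam"]); r=Q(s["tcp_rot"]).as_matrix()
        return K,D,r@T[:3,:3],r@T[:3,3]+s["tool_pos"]
    return K,D,Q(c["rotation"]).as_matrix(),np.array(c["eye"])
def proj(P,C):
    K,D,r,e=C
    return cv2.projectPoints(np.atleast_2d(P).astype(float),cv2.Rodrigues(r.T)[0],-r.T@e,K,D)[0][:,0]
def ray(uv,C):
    K,D,r,e=C
    p=cv2.undistortPoints(np.array([[uv]],float),K,D)[0,0]
    return e,r@np.r_[p,1]
def onplane(uv,C,z):
    e,d=ray(uv,C); return e+d*(z-e[2])/d[2]
def tf(x,y,yaw,P): # local->world
    return R.from_euler("z",yaw).apply(np.atleast_2d(P))+[x,y,0]
E
python3 - <<'E'
from h import *
for n,(x0,y0,w,h,k) in {"side":(205,105,150,180,3.3),"top":(190,95,180,140,4.2)}.items():
    im=cv2.imread(f"pics/{n}0.png"); im=imaging.capture(n)[:,:,::-1][y0:y0+h,x0:x0+w]
    cv2.imwrite(f"pics/{n}1.png",cv2.resize(im,None,fx=k,fy=k,interpolation=cv2.INTER_CUBIC))
E
```

```text
(no output)
```

View pics/side1.png

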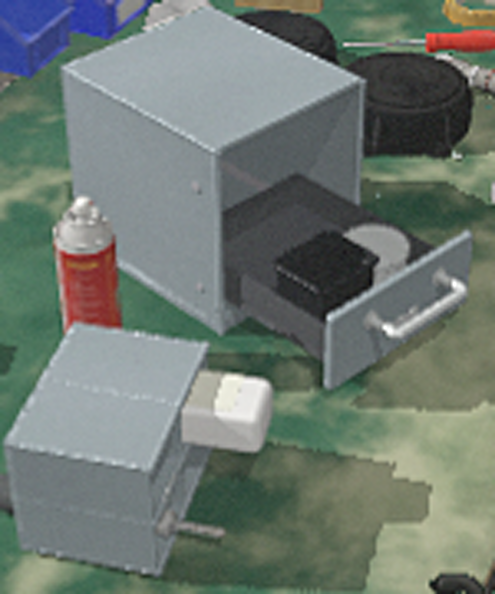

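View pics/top1.png

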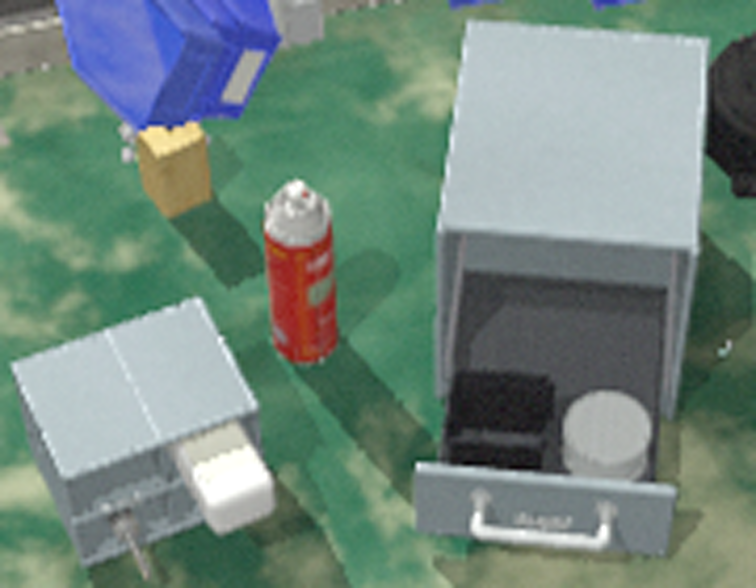

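The side and top crops show the rack at lower left with the white flask's base sticking out. The unit's tray is open, with the black pocket on +y and the tin on -y. I fit poses from the corners.

```bash
cat > fit.py <<'E'
from h import *
S,T=cam("side"),cam("top")
s=lambda *p:np.array(p)/3.3+[205,105]-0.3
t=lambda *p:np.array(p)/4.2+[190,95]-0.3
def box(d,w,h): return np.array([[-d/2,w/2,h],[-d/2,-w/2,h],[d/2,w/2,h],[d/2,-w/2,h]])
def fit(P,us,ut,x0):
    f=lambda v:np.r_[(proj(tf(*v,P),S)-us).ravel(),(proj(tf(*v,P),T)-ut).ravel()]
    r=least_squares(f,x0,loss="soft_l1"); print(r.x.round(4),"res",np.abs(r.fun).round(1)); return r.x
U=fit(box(.236,.206,.222),s((219,155),(363,80),(62,68),(205,8)),t((440,228),(697,247),(467,22),(708,40)),[.8,-.2,0])
K=fit(box(.124,.164,.136),s((150,470),(208,343),(5,443),(75,323)),t((65,478),(258,408),(12,368),(195,298)),[.6,.2,.3])
inv=lambda v,p:R.from_euler("z",-v[2]).apply(p-[v[0],v[1],0])
def tri(a,b):
    e1,d1=ray(a,S);e2,d2=ray(b,T)
    A=np.c_[d1,-d2];k=np.linalg.lstsq(A,e2-e1,rcond=None)[0];p,q=e1+k[0]*d1,e2+k[1]*d2
    return (p+q)/2,np.linalg.norm(p-q)
for n,a,b in [("panL",(327,318),(416,466)),("panR",(470,232),(676,488)),("barL",(392,331),(478,537)),("barR",(463,293),(607,540)),("tin",(377,243),(606,430)),("pkNL",(277,266),(455,372)),("pkFR?",(373,260),(553,375))]:
    p,g=tri(s(a)[0],t(b)[0]); print(n,p.round(3),"unit",inv(U,p).round(3),round(g,4))
for n,u,c in [("pk A",(277,268),S),("pk B",(322,232),S),("pk C",(373,262),S)]:
    print(n,inv(U,onplane(s(u)[0],c,.111)).round(3))
for u in [(455,372),(553,375)]: print("pk top",inv(U,onplane(t(u)[0],T,.111)).round(3))
# flask top edge corners z=.12
for u in [(178,465),(238,425),(207,500),(272,472),(207,530),(273,497)]: print("fl top",inv(K,onplane(t(u)[0],T,.12 if u[1]<500 else .098)).round(3))
for u in [(183,440),(262,378),(270,420)]: print("fl side",inv(K,onplane(s(u)[0],S,.12)).round(3))
np.save("U.npy",U);np.save("K.npy",K)
# bystanders
for n,u,c,z in [("can",s((90,325))[0],S,0),("tin",np.array([336,445])/1.4286,S,.077),("tinT",np.array([226,345])/1.4286,T,.077),("canT",t((298,215))[0],T,.17),("screw",np.array([528,243])/1.4286,S,.03)]:
    print(n,onplane(u,c,z).round(3))
E
python3 fit.py
```

```text
[ 0.7058 -0.2049 -0.3676] res [0.4 0.5 0.7 0.4 0.3 0.3 0.8 0.4 0.6 0.  0.7 0.3 0.6 0.2 0.2 0.4]
[0.6106 0.1901 0.1794] res [0.6 0.4 0.2 0.4 0.1 0.7 0.  0.2 0.3 0.1 0.2 0.8 0.3 1.  1.2 0.5]
panL [ 0.496 -0.012  0.108] unit [-0.266  0.105  0.108] 0.003
panR [ 0.419 -0.202  0.108] unit [-0.269 -0.1    0.108] 0.0005
barL [ 0.44  -0.047  0.081] unit [-0.305  0.052  0.081] 0.0113
barR [ 0.405 -0.143  0.077] unit [-0.303 -0.05   0.077] 0.0021
tin [ 0.506 -0.174  0.086] unit [-0.198 -0.043  0.086] 0.0043
pkNL [ 0.572 -0.065  0.112] unit [-0.175  0.082  0.112] 0.0022
pkFR? [ 0.514 -0.13   0.118] unit [-0.206  0.001  0.118] 0.0518
pk A [-0.178  0.084  0.111]
pk B [-0.167  0.009  0.111]
pk C [-0.237  0.011  0.111]
pk top [-0.173  0.082  0.111]
pk top [-0.168  0.003  0.111]
fl top [-0.078 -0.005  0.12 ]
fl top [-0.062 -0.063  0.12 ]
fl top [-0.104 -0.017  0.098]
fl top [-0.116 -0.069  0.12 ]
fl top [-0.13  -0.007  0.098]
fl top [-0.138 -0.061  0.12 ]
fl side [-0.07   0.025  0.12 ]
fl side [-0.114 -0.067  0.12 ]
fl side [-0.134 -0.016  0.12 ]
can [ 0.769 -0.03   0.   ]
tin [0.498 0.418 0.077]
tinT [0.488 0.429 0.077]
canT [0.721 0.028 0.17 ]
screw [ 0.381 -0.38   0.03 ]
```

```bash
python3 - <<'E'
from h import *
U,K=np.load("U.npy"),np.load("K.npy"); s=sense()
print("flask line pts", tf(*K,[[-.124,-.04,.098],[-.078,-.04,.098],[0,-.04,.098]]).round(3))
print("pocket",tf(*U,[-.203,.044,.042]).round(3),"handle",tf(*U,[-.302,0,.082]).round(3))
r=Q(s["tcp_rot"]); print(r.as_matrix().round(3))
m=r.as_matrix(); 
# tool y should be along rack y (or minus)
yaw=np.arctan2(m[1,1],m[0,1]); tgt=K[2]+np.pi/2
for k in(0,np.pi): print("turn z",(tgt+k-yaw+np.pi)%(2*np.pi)-np.pi)
E
python3 -m jog '[0,0,0.3,0,0,0,0, 0.05,0.3,0.4,0,0,0,0, 0.1,0.6,0.4,0,0,0,0, 0.1,0.9,0.4,0,0,0,0]'
python3 -c "
from plant import sense
s=sense();print(s['joint_positions'],s['tool_pos'])"
```

```text
flask line pts [[0.496 0.129 0.098]
 [0.541 0.137 0.098]
 [0.618 0.151 0.098]]
pocket [[ 0.532 -0.091  0.042]] handle [[ 0.424 -0.096  0.082]]
[[ 0.919  0.394 -0.   ]
 [ 0.394 -0.919  0.001]
 [-0.    -0.001 -1.   ]]
turn z 2.9162179503879333
turn z -0.22537470320185982
time_s: 0.53
tool_pos: [0.2618, -0.4669, 0.3441]
tcp_rot: [0.001, 0.98, 0.2, 0.001]
wrist_force: [1.1, 0.8, 0.0]
gripper_width: 0.0854
finger_force: 0.0
[ 9.63895796e-01  2.19343175e-01 -5.02648168e-03  1.63684098e+00
  1.22881880e-03  1.28228371e+00 -2.08808599e-01] [ 0.26183436 -0.46693615  0.3440885 ]
```

```bash
python3 -m jog '[0.25,0.9,0.1,0,0,-0.11,0, 0.25,0.9,0.1,0,0,-0.11,0, 0.25,0.9,0.1,0,0,-0.11,0, 0.25,0.9,0.1,0,0,-0.11,0, 0.25,0.9,0.1,0,0,-0.11,0, 0.25,0.9,0.1,0,0,-0.11,0, 0.25,0.9,0.1,0,0,-0.11,0, 0.25,0.9,0.1,0,0,-0.11,0, 0.25,0.9,0.1,0,0,-0.11,0, 0.25,0.9,0.1,0,0,-0.11,0]'
python3 -m jog '[0.25,0.55,0,0,0,0,0, 0.25,0.55,0,0,0,0,0, 0.25,0.55,0,0,0,0,0, 0.25,0.55,0,0,0,0,0, 0.25,0.55,0,0,0,0,0, 0.25,0.55,0,0,0,0,0, 0.25,0.55,0,0,0,0,0]'
python3 - <<'E'
from h import *
s=sense(); print(s['joint_positions'].round(3))
im=imaging.capture("wrist"); C=cam("wrist",s)
cv2.imwrite("pics/w1.png",cv2.resize(im[:,:,::-1],(800,600)))
K=np.load("K.npy")
print((proj(tf(*K,[[-.124,-.04+.028,.12],[-.124,-.04-.028,.12],[-.062,-.012,.12],[-.062,-.068,.12],[-.062,.082,.136],[-.062,-.082,.136]]),C)/.7).round())
np.save("w1.npy",np.r_[s["tool_pos"],s["tcp_rot"]])
E
```

```text
time_s: 1.37
tool_pos: [0.363, -0.0996, 0.3834]
tcp_rot: [-0.0, 0.995, 0.097, 0.001]
wrist_force: [0.4, 0.0, 0.7]
gripper_width: 0.0853
finger_force: 0.0
time_s: 1.95
tool_pos: [0.4622, 0.1196, 0.3819]
tcp_rot: [-0.002, 0.995, 0.096, 0.0]
wrist_force: [-1.1, -0.6, -0.1]
gripper_width: 0.0857
finger_force: 0.0
[ 0.194  0.16  -0.642  1.649  0.094  1.364 -1.839]
[[365. 210.]
 [434. 211.]
 [365. 130.]
 [437. 131.]
 [239. 129.]
 [457. 131.]]
```

View pics/w1.png

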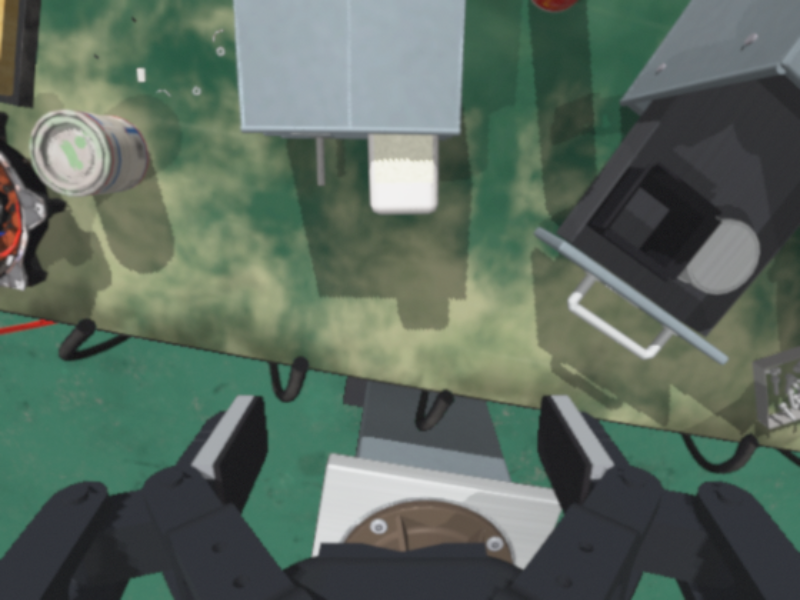

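The wrist view shows the flask's base edge at (371–438, 212) and the rack front at row 133. Both sit within 3 mm of the fit, and the flask is aligned with the rack. I go in.

```bash
python3 -m jog '[0.2,0.035,-0.2,0,0,0,0, 0.2,0.035,-0.2,0,0,0,0, 0.2,0.035,-0.3,0,0,0,0, 0.2,0.035,-0.4,0,0,0,0, 0.2,0.035,-0.5,0,0,0,0, 0.2,0.035,-0.6,0,0,0,0, 0.2,0.035,-0.66,0,0,0,0, 0.2,0.035,-0.715,0,0,0,0, 0.2,0.035,-0.715,0,0,0,0, 0.2,0.035,-0.715,0,0,0,0]'
python3 -m jog '[0,0,0,0,0,0,0.5, 0,0,0,0,0,0,1, 0,0,0,0,0,0,1, 0,0,0,0,0,0,1, 0,0,0,0,0,0,1, 0,0,0,0,0,0,1, 0,0,0,0,0,0,1, 0,0,0,0,0,0,1]' 45
python3 -c "
from plant import sense
s=sense();print(s['joint_positions'].round(3),s['torque'])"
```

```text
time_s: 2.83
tool_pos: [0.5408, 0.126, 0.0958]
tcp_rot: [0.0, 0.996, 0.092, -0.001]
wrist_force: [0.2, 0.3, 0.8]
gripper_width: 0.0852
finger_force: 0.0
time_s: 3.5
tool_pos: [0.5426, 0.1285, 0.099]
tcp_rot: [-0.001, 0.996, 0.093, 0.002]
wrist_force: [-3.2, 1.8, 9.9]
gripper_width: 0.0568
finger_force: 44.4
[ 0.056  0.552 -0.536  1.869  0.377  0.817 -2.061] [0.65273209 0.6156938  0.20260363]
```

```bash
python3 -m jog '[0,0,0.008,0,0,0,1, -0.05,-0.009,0.01,0,0,0,1, -0.1,-0.018,0.01,0,0,0,1, -0.15,-0.027,0.01,0,0,0,1, -0.2,-0.036,0.01,0,0,0,1, -0.25,-0.045,0.01,0,0,0,1, -0.3,-0.054,0.01,0,0,0,1, -0.34,-0.061,0.01,0,0,0,1, -0.34,-0.061,0.01,0,0,0,1]'
python3 -m jog '[0,0,0.1,0,0,0,1, 0,0,0.2,0,0,0,1, 0,0,0.3,0,0,0,1, 0,0,0.4,0,0,0,1, 0,0,0.5,0,0,0,1, 0,0,0.6,0,0,0,1, 0,0,0.6,0,0,0,1]'
python3 - <<'E'
from h import *
s=sense(); print(s['joint_positions'].round(3),s['torque'].round(2))
a=imaging.capture("side"); b=imaging.capture("wrist")
cv2.imwrite("pics/c1.png",np.hstack([cv2.resize(a[:,:,::-1],(400,300)),cv2.resize(b[:,:,::-1],(400,300))]))
E
```

```text
time_s: 4.25
tool_pos: [0.402, 0.1012, 0.1006]
tcp_rot: [0.001, 0.996, 0.092, -0.001]
wrist_force: [-1.2, -0.3, -3.3]
gripper_width: 0.0565
finger_force: 46.8
time_s: 4.83
tool_pos: [0.4082, 0.1041, 0.3482]
tcp_rot: [-0.0, 0.996, 0.092, 0.006]
wrist_force: [1.8, 0.8, -1.9]
gripper_width: 0.0569
finger_force: 49.1
[ 0.281  0.063 -0.683  1.826  0.045  1.255 -1.8  ] [ 0.05 -0.08  0.01]
```

View pics/c1.png

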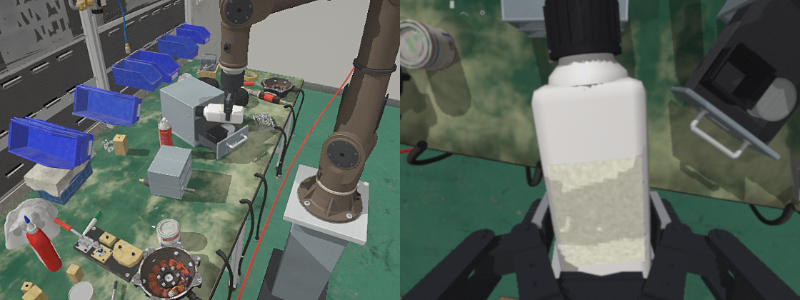

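The flask is held level, cap away from the robot, and clear of the rack. Next I yaw it so it lies along world y.

```bash
python3 -m jog '[0.02,0,0,0,0,0.06,1, 0.04,0,0.05,0,0,0.12,1, 0.06,0,0.05,0,0,0.18,1, 0.08,0,0.1,0,0,0.24,1, 0.1,0,0.1,0,0,0.3,1, 0.1,0,0.1,0,0,0.36,1, 0.1,0,0.1,0,0,0.42,1, 0.1,0,0.1,0,0,0.48,1, 0.1,0,0.1,0,0,0.54,1, 0.1,0,0.1,0,0,0.6,1, 0.1,0,0.1,0,0,0.66,1, 0.1,0,0.1,0,0,0.69,1]'
python3 -c "
from plant import sense
s=sense();print(s['joint_positions'].round(3))"
python3 -m jog '[0,0,0,0.06,0,0,1, 0,0,0,0.12,0,0,1, 0,0,0,0.18,0,0,1, 0,0,0,0.24,0,0,1, 0,0,0,0.3,0,0,1, 0,0,0,0.36,0,0,1]'
python3 -c "
from plant import sense
s=sense();print(s['joint_positions'].round(3))"
```

```text
time_s: 5.93
tool_pos: [0.4446, 0.1022, 0.3786]
tcp_rot: [-0.001, 0.707, 0.707, -0.001]
wrist_force: [-0.8, 0.1, -2.9]
gripper_width: 0.0568
finger_force: 48.9
[ 0.374  0.146 -0.805  1.686  0.107  1.358 -0.448]
time_s: 6.43
tool_pos: [0.4453, 0.1018, 0.3797]
tcp_rot: [-0.251, 0.664, 0.658, 0.25]
wrist_force: [-0.7, -1.3, -4.2]
gripper_width: 0.057
finger_force: 49.1
[ 0.81   0.211 -0.746  1.832 -0.611  1.272  0.284]
```

```bash
python3 -m jog '[0,0,0,-0.06,0,0,1, 0,0,0,-0.12,0,0,1, 0,0,0,-0.18,0,0,1, 0,0,0,-0.24,0,0,1, 0,0,0,-0.3,0,0,1, 0,0,0,-0.36,0,0,1, 0,0,0,-0.42,0,0,1, 0,0,0,-0.48,0,0,1, 0,0,0,-0.54,0,0,1, 0,0,0,-0.6,0,0,1, 0,0,0,-0.66,0,0,1, 0,0,0,-0.72,0,0,1]'
python3 -c "
from plant import sense
s=sense();print(s['joint_positions'].round(3))"
python3 -m jog '[0,0,0,-0.06,0,0,1, 0,0,0,-0.12,0,0,1, 0,0,0,-0.18,0,0,1, 0,0,0,-0.24,0,0,1, 0,0,0,-0.3,0,0,1, 0,0,0,-0.36,0,0,1, 0,0,0,-0.42,0,0,1, 0,0,0,-0.42,0,0,1, 0,0,0,-0.42,0,0,1]'
python3 -c "
from plant import sense
s=sense();print(s['joint_positions'].round(3))"
```

```text
time_s: 7.43
tool_pos: [0.4455, 0.1033, 0.3796]
tcp_rot: [0.252, 0.663, 0.659, -0.25]
wrist_force: [0.6, -0.3, -3.8]
gripper_width: 0.0566
finger_force: 49.1
[-0.176  0.4   -0.787  1.625  0.669  1.867 -1.031]
time_s: 8.18
tool_pos: [0.4445, 0.1045, 0.377]
tcp_rot: [0.501, 0.498, 0.501, -0.499]
wrist_force: [-0.6, 0.2, -3.0]
gripper_width: 0.0567
finger_force: 49.2
[-1.047  0.702  0.247  1.759  0.79   1.986 -0.975]
```

Tool is horizontal and the flask is cap down. Holding it there, then a look.

```bash
python3 -m jog '[0,0,0,0,0,0,1,0,0,0,0,0,0,1,0,0,0,0,0,0,1,0,0,0,0,0,0,1,0,0,0,0,0,0,1,0,0,0,0,0,0,1,0,0,0,0,0,0,1,0,0,0,0,0,0,1,0,0,0,0,0,0,1,0,0,0,0,0,0,1,0,0,0,0,0,0,1,0,0,0,0,0,0,1]' >/dev/null
python3 -m jog '[0,0,0,0,0,0,1,0,0,0,0,0,0,1,0,0,0,0,0,0,1,0,0,0,0,0,0,1,0,0,0,0,0,0,1,0,0,0,0,0,0,1,0,0,0,0,0,0,1,0,0,0,0,0,0,1,0,0,0,0,0,0,1,0,0,0,0,0,0,1,0,0,0,0,0,0,1,0,0,0,0,0,0,1]'
python3 - <<'E'
from h import *
s=sense(); print(Q(s["tcp_rot"]).as_matrix().round(3))
a=imaging.capture("side")[90:300,190:400]; b=imaging.capture("top")[60:270,170:380]
cv2.imwrite("pics/c2.png",np.hstack([cv2.resize(x[:,:,::-1],(400,400),interpolation=cv2.INTER_CUBIC) for x in (a,b)]))
E
```

```text
time_s: 10.18
tool_pos: [0.4453, 0.1027, 0.3802]
tcp_rot: [0.499, 0.504, 0.501, -0.496]
wrist_force: [-0.2, -0.6, -3.4]
gripper_width: 0.0566
finger_force: 49.2
[[ 0.006  1.     0.   ]
 [ 0.011 -0.    -1.   ]
 [-1.     0.006 -0.011]]
```

View pics/c2.png

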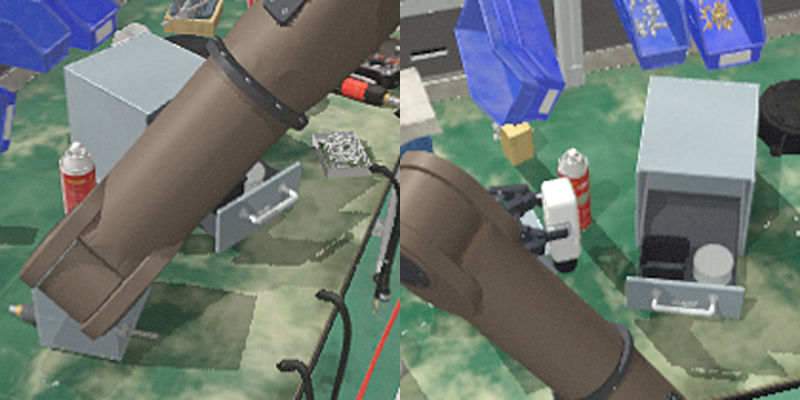

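Top view shows the flask cap down, clear of everything. Now rolling it 180° about the tool axis to cap up.

```bash
python3 -m jog '[0,0,0,0,0.06,0,1, 0,0,0,0,0.12,0,1, 0,0,0,0,0.18,0,1, 0,0,0,0,0.24,0,1, 0,0,0,0,0.3,0,1, 0,0,0,0,0.36,0,1, 0,0,0,0,0.42,0,1, 0,0,0,0,0.48,0,1, 0,0,0,0,0.54,0,1, 0,0,0,0,0.6,0,1, 0,0,0,0,0.66,0,1, 0,0,0,0,0.72,0,1]' >/dev/null
python3 -m jog '[0,0,0,0,0.06,0,1, 0,0,0,0,0.12,0,1, 0,0,0,0,0.18,0,1, 0,0,0,0,0.24,0,1, 0,0,0,0,0.3,0,1, 0,0,0,0,0.36,0,1, 0,0,0,0,0.42,0,1, 0,0,0,0,0.48,0,1, 0,0,0,0,0.54,0,1, 0,0,0,0,0.6,0,1, 0,0,0,0,0.66,0,1, 0,0,0,0,0.72,0,1]'
python3 -m jog '[0,0,0,0,0.06,0,1, 0,0,0,0,0.12,0,1, 0,0,0,0,0.131,0,1, 0,0,0,0,0.131,0,1, 0,0,0,0,0.131,0,1]'
python3 -c "
from h import *
s=sense();print(s['joint_positions'].round(3),s['torque'].round(2));print(Q(s['tcp_rot']).as_matrix().round(3))"
```

```text
time_s: 12.28
tool_pos: [0.4453, 0.1027, 0.3802]
tcp_rot: [0.433, 0.427, -0.559, 0.563]
wrist_force: [-0.0, -0.4, -2.7]
gripper_width: 0.0564
finger_force: 49.2
time_s: 12.7
tool_pos: [0.4453, 0.1027, 0.3802]
tcp_rot: [0.5, 0.495, -0.5, 0.505]
wrist_force: [-0.3, 0.3, -2.4]
gripper_width: 0.057
finger_force: 49.3
[-1.037  0.702  0.239  1.757  0.798  1.998  2.157] [ 1.62  0.04 -0.01]
[[-0.009 -1.    -0.   ]
 [ 0.011 -0.    -1.   ]
 [ 1.    -0.009  0.011]]
```

```bash
python3 -m jog '[0.08,0.06,-0.05,0,0,0,1, 0.16,0.12,-0.1,0,0,0,1, 0.24,0.18,-0.15,0,0,0,1, 0.32,0.24,-0.2,0,0,0,1, 0.4,0.28,-0.25,0,0,0,1, 0.4,0.28,-0.3,0,0,0,1, 0.4,0.28,-0.3,0,0,0,1, 0.4,0.28,-0.3,0,0,0,1]'
python3 -c "
from h import *
s=sense();print(s['joint_positions'].round(3),s['torque'].round(2));print(Q(s['tcp_rot']).as_matrix().round(3))"
```

```text
time_s: 13.37
tool_pos: [0.605, 0.2146, 0.2584]
tcp_rot: [0.502, 0.495, -0.498, 0.505]
wrist_force: [0.1, -0.0, -2.3]
gripper_width: 0.0563
finger_force: 49.5
[-1.001  1.13   0.394  1.185  0.779  1.994  2.406] [ 1.57  0.   -0.07]
[[-0.006 -1.    -0.001]
 [ 0.014  0.    -1.   ]
 [ 1.    -0.006  0.014]]
```

```bash
python3 -m jog '[0,0,-0.05,0,0,0,1, 0,0,-0.1,0,0,0,1, 0,0,-0.14,0,0,0,1, 0,0,-0.165,0,0,0,1, 0,0,-0.17,0,0,0,1, 0,0,-0.17,0,0,0,1]'
python3 -m jog '[0,0,-0.005,0,0,0,1, 0,0,-0.01,0,0,0,1,0,0,-0.01,0,0,0,1]'
python3 -m jog '[0,0,-0.005,0,0,0,1, 0,0,-0.007,0,0,0,1,0,0,-0.007,0,0,0,1]'
python3 - <<'E'
from h import *
s=sense();print(s['joint_positions'].round(3),s['torque'].round(2))
a=imaging.capture("side")[130:330,180:380]; b=imaging.capture("top")[100:300,150:350]
cv2.imwrite("pics/c3.png",np.hstack([cv2.resize(x[:,:,::-1],(400,400),interpolation=cv2.INTER_CUBIC) for x in (a,b)]))
E
```

```text
time_s: 13.87
tool_pos: [0.6051, 0.2146, 0.1922]
tcp_rot: [0.502, 0.496, -0.499, 0.504]
wrist_force: [0.0, -0.1, -2.2]
gripper_width: 0.0571
finger_force: 49.5
time_s: 14.12
tool_pos: [0.6054, 0.2148, 0.1886]
tcp_rot: [0.501, 0.496, -0.499, 0.504]
wrist_force: [0.5, 0.2, -3.5]
gripper_width: 0.0567
finger_force: 49.5
time_s: 14.37
tool_pos: [0.6053, 0.2147, 0.1856]
tcp_rot: [0.501, 0.496, -0.499, 0.504]
wrist_force: [0.6, -0.0, -1.4]
gripper_width: 0.0566
finger_force: 49.4
[-0.991  1.223  0.375  1.165  0.73   1.957  2.334] [ 1.41 -0.09  0.02]
```

View pics/c3.png

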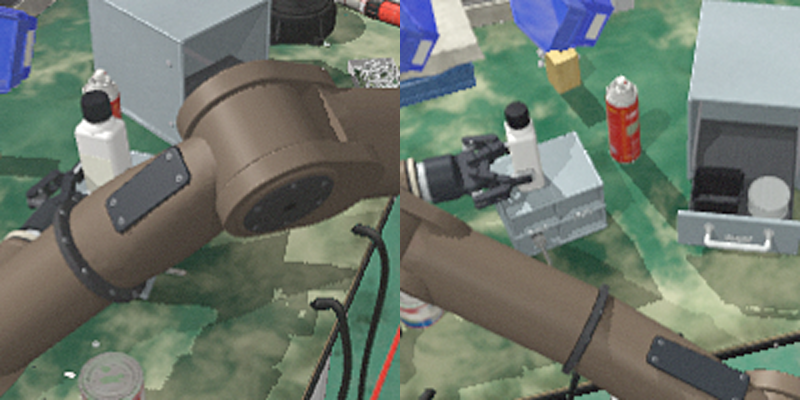

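The flask is upright over the rack's roof, well inside its edges (top crop: base at about (530,190)). I lower it by feel.

```bash
for i in 1; do python3 -m jog '[0,0,-0.004,0,0,0,1, 0,0,-0.004,0,0,0,1]' | grep -E "pos|force"; python3 -m jog '[0,0,-0.004,0,0,0,1, 0,0,-0.004,0,0,0,1]'| grep -E "pos|wrist"; python3 -m jog '[0,0,-0.004,0,0,0,1, 0,0,-0.004,0,0,0,1]'| grep -E "pos|wrist"; done
```

```text
tool_pos: [0.6053, 0.2147, 0.1853]
wrist_force: [-1.4, 0.6, 5.1]
finger_force: 49.0
tool_pos: [0.6052, 0.2147, 0.1852]
wrist_force: [-3.5, 2.5, 11.7]
tool_pos: [0.6051, 0.2147, 0.1851]
wrist_force: [-4.9, 2.5, 17.7]
```

```bash
python3 -m jog '[0,0,0.007,0,0,0,1, 0,0,0.007,0,0,0,0.6, 0,0,0.007,0,0,0,0.3, 0,0,0.007,0,0,0,0, 0,0,0.007,0,0,0,0, 0,0,0.007,0,0,0,0, 0,0,0.007,0,0,0,0]'
python3 -m jog '[0,0.04,0.007,0,0,0,0, 0,0.08,0.007,0,0,0,0, 0,0.14,0.007,0,0,0,0, 0,0.2,0.007,0,0,0,0, 0,0.27,0.007,0,0,0,0, 0,0.34,0.02,0,0,0,0, 0,0.34,0.1,0,0,0,0, 0,0.34,0.2,0,0,0,0, 0,0.34,0.3,0,0,0,0, 0,0.34,0.4,0,0,0,0,0,0.34,0.5,0,0,0,0]'
python3 - <<'E'
from h import *
s=sense();print(s['joint_positions'].round(3))
a=imaging.capture("side")[130:330,180:380]; b=imaging.capture("top")[100:300,150:350]
for n,x in(("s",a),("t",b)): cv2.imwrite(f"pics/r{n}.png",x[:,:,::-1])
# white-pixel check of flask, no viewing
h=cv2.cvtColor(b,cv2.COLOR_RGB2GRAY); m=(b.min(2)>200).astype(np.uint8)
n,l,st,c=cv2.connectedComponentsWithStats(m); print([(st[i].tolist(),c[i].round(1).tolist()) for i in range(1,n) if st[i,4]>40])
E
```

```text
time_s: 15.55
tool_pos: [0.6053, 0.2147, 0.1831]
tcp_rot: [0.501, 0.496, -0.499, 0.504]
wrist_force: [0.1, -0.1, -0.1]
gripper_width: 0.0853
finger_force: 0.0
time_s: 16.47
tool_pos: [0.5859, 0.3085, 0.3389]
tcp_rot: [0.488, 0.501, -0.496, 0.515]
wrist_force: [0.6, 0.3, 0.3]
gripper_width: 0.0857
finger_force: 0.0
[-1.226  1.209  0.844  1.009  0.575  2.002  2.741]
[([16, 0, 22, 27, 386], [25.4, 12.0]), ([53, 63, 14, 11, 61], [58.4, 70.1]), ([152, 117, 33, 8, 84], [167.8, 121.8])]
```

Flask is standing on the roof, released. I unroll joint 7, bring the tool to point down, and come over the flask for a top grasp.

```bash
python3 -m jog '[0,0,0.05,0,-0.06,0,0, 0,0,0.1,0,-0.12,0,0, 0,0,0.15,0,-0.18,0,0, 0,0,0.15,0,-0.24,0,0, 0,0,0.15,0,-0.3,0,0, 0,0,0.15,0,-0.36,0,0, 0,0,0.15,0,-0.42,0,0, 0,0,0.15,0,-0.48,0,0, 0,0,0.15,0,-0.54,0,0, 0,0,0.15,0,-0.6,0,0, 0,0,0.15,0,-0.66,0,0, 0,0,0.15,0,-0.72,0,0]'
python3 -c "
from h import *
s=sense();print(s['joint_positions'].round(3))"
python3 -m jog '[0,0,0,0.06,0,0,0, 0,0,0,0.12,0,0,0, 0,0,0,0.18,0,0,0, 0,0,0,0.24,0,0,0, 0,0,0,0.3,0,0,0, 0,0,0,0.36,0,0,0, 0,0,0,0.42,0,0,0, 0,0,0,0.48,0,0,0, 0,0,0,0.54,0,0,0, 0,0,0,0.6,0,0,0, 0,0,0,0.66,0,0,0, 0,0,0,0.72,0,0,0]'
python3 -c "
from h import *
s=sense();print(s['joint_positions'].round(3));m=Q(s['tcp_rot']).as_matrix();print(m.round(3))
T=R.from_matrix(np.diag([-1,1,-1.]));print('turn share',((T*Q(s['tcp_rot']).inv()).as_rotvec()/2).round(3))"
```

```text
time_s: 17.57
tool_pos: [0.586, 0.3089, 0.3963]
tcp_rot: [0.038, 0.036, -0.695, 0.717]
wrist_force: [0.1, -0.7, -0.7]
gripper_width: 0.0853
finger_force: 0.0
[-1.281  1.309  1.24   0.961  0.395  1.96   1.569]
time_s: 18.57
tool_pos: [0.5861, 0.3092, 0.3979]
tcp_rot: [-0.005, -0.054, 0.995, -0.078]
wrist_force: [0.3, -1.0, -0.4]
gripper_width: 0.0855
finger_force: 0.0
[-1.166  0.642  1.087  1.187 -0.406  1.644  1.487]
[[-0.994 -0.109 -0.001]
 [-0.107  0.982 -0.155]
 [ 0.017 -0.154 -0.988]]
turn share [ 0.078 -0.005 -0.054]
```

```bash
python3 -m jog '[0.02,-0.08,0,0.03,0,-0.02,0, 0.04,-0.16,0,0.06,0,-0.04,0, 0.047,-0.238,0,0.078,-0.005,-0.054,0, 0.047,-0.238,0,0.078,-0.005,-0.054,0, 0.047,-0.238,0,0.078,-0.005,-0.054,0]'
python3 - <<'E'
from h import *
s=sense();print(s['joint_positions'].round(3),Q(s['tcp_rot']).as_matrix().round(3))
im=imaging.capture("wrist"); C=cam("wrist",s)
cv2.imwrite("pics/w2.png",cv2.resize(im[:,:,::-1],(800,600)))
c=np.array([.605,.2137])
for n,z,a,b in(("cap",.301,0,0),("shoulder",.261,.028,.022),("",.261,-.028,.022),("",.261,.028,-.022),("",.261,-.028,-.022)): print(n,(proj([*(c+[a,b]),z],C)/.7).round())
np.save("w2.npy",np.r_[s["tool_pos"],s["tcp_rot"]])
E
```

```text
time_s: 18.98
tool_pos: [0.605, 0.2097, 0.3982]
tcp_rot: [-0.0, 0.003, 1.0, -0.002]
wrist_force: [0.2, 0.4, 0.4]
gripper_width: 0.085
finger_force: 0.0
[-1.037  0.541  1.098  1.324 -0.472  1.553  1.57 ] [[-1.     0.005 -0.   ]
 [ 0.005  1.    -0.005]
 [ 0.    -0.005 -1.   ]]
cap [[411. 317.]]
shoulder [[447. 339.]]
 [[449. 248.]]
 [[374. 339.]]
 [[372. 248.]]
```

View pics/w2.png

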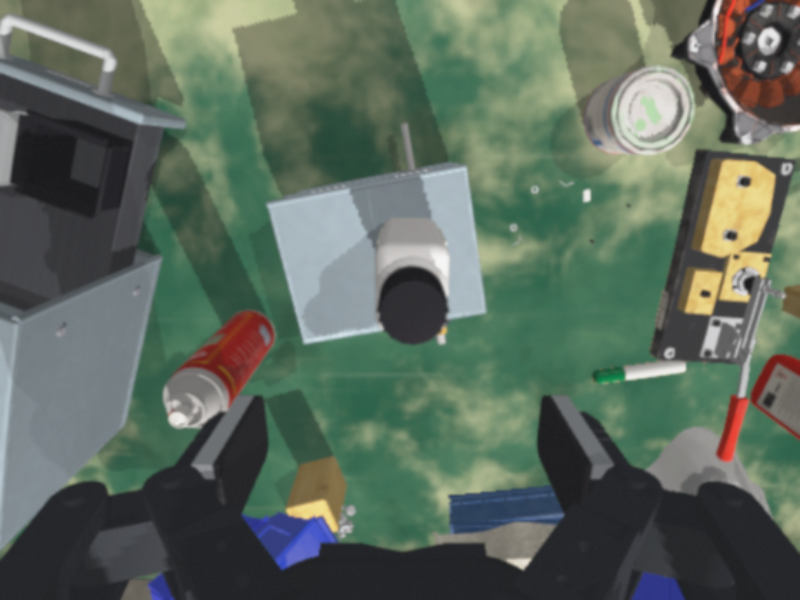

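The wrist view shows the flask standing on the roof, cap centre at (413,308), body columns 375–449, base's near edge at row ~218. Check x from both.

```bash
python3 - <<'E'
from h import *
v=np.load("w2.npy"); C=cam("wrist",{"tool_pos":v[:3],"tcp_rot":v[3:]})
print("cap",onplane(np.array([413,308])*.7,C,.301).round(4),"base edge",onplane(np.array([410,218])*.7,C,.137).round(4))
print("sides",onplane(np.array([376,250])*.7,C,.255).round(4),onplane(np.array([449,250])*.7,C,.255).round(4))
U=np.load("U.npy")
# pocket inner floor/lip in this view: lip corners
for u in[(20,120),(120,148),(97,215)]: 
    p=onplane(np.array(u)*.7,C,.113); print(p.round(3),R.from_euler("z",-U[2]).apply(p-[U[0],U[1],0]).round(3))
E
```

```text
cap [0.6    0.2145 0.301 ] base edge [0.5762 0.2149 0.137 ]
sides [0.5794 0.1937 0.255 ] [0.5796 0.2362 0.255 ]
[ 0.49  -0.12   0.113] [-0.232  0.002  0.113]
[ 0.517 -0.032  0.113] [-0.238  0.093  0.113]
[ 0.573 -0.064  0.113] [-0.175  0.084  0.113]
```

```bash
python3 -m jog '[-0.0075,0.0125,-0.05,0,0,0,0, -0.0075,0.0125,-0.12,0,0,0,0, -0.0075,0.0125,-0.19,0,0,0,0, -0.0075,0.0125,-0.26,0,0,0,0, -0.0075,0.0125,-0.32,0,0,0,0, -0.0075,0.0125,-0.35,0,0,0,0, -0.0075,0.0125,-0.372,0,0,0,0, -0.0075,0.0125,-0.372,0,0,0,0]'
python3 -m jog '[0,0,0,0,0,0,0.3, 0,0,0,0,0,0,0.5, 0,0,0,0,0,0,1, 0,0,0,0,0,0,1, 0,0,0,0,0,0,1, 0,0,0,0,0,0,1, 0,0,0,0,0,0,1, 0,0,0,0,0,0,1]' 40
```

```text
time_s: 19.7
tool_pos: [0.6011, 0.2196, 0.2469]
tcp_rot: [-0.002, -0.001, 1.0, -0.004]
wrist_force: [-0.1, -0.5, 0.2]
gripper_width: 0.0853
finger_force: 0.0
time_s: 20.37
tool_pos: [0.6024, 0.2184, 0.2499]
tcp_rot: [0.0, -0.0, 1.0, -0.002]
wrist_force: [-0.5, -0.7, 5.9]
gripper_width: 0.0436
finger_force: 41.2
```

Gripped across 43.6 mm. Lifting, yawing -111°, and moving to hover near the pocket.

```bash
python3 -m jog '[0,0,0.05,0,0,0,1, 0,0,0.12,0,0,-0.06,1, 0,0,0.2,0,0,-0.12,1, -0.03,-0.05,0.26,0,0,-0.18,1, -0.06,-0.1,0.3,0,0,-0.24,1, -0.1,-0.16,0.3,0,0,-0.3,1, -0.14,-0.22,0.3,0,0,-0.36,1, -0.2,-0.28,0.3,0,0,-0.42,1, -0.25,-0.34,0.3,0,0,-0.48,1, -0.3,-0.4,0.3,0,0,-0.54,1, -0.35,-0.46,0.3,0,0,-0.6,1, -0.35,-0.5,0.3,0,0,-0.66,1]'
python3 -m jog '[0,-0.05,0,0,0,-0.06,1, 0,-0.1,0,0,0,-0.12,1, 0,-0.15,0,0,0,-0.18,1, 0.05,-0.2,0,0,0,-0.24,1, 0.1,-0.26,0,0,0,-0.3,1, 0.14,-0.26,0,0,0,-0.31,1, 0.17,-0.27,0,0,0,-0.309,1, 0.17,-0.27,0,0,0,-0.309,1, 0.17,-0.27,0,0,0,-0.309,1]'
python3 - <<'E'
from h import *
s=sense();print(s['joint_positions'].round(3),s['torque'].round(2)); m=Q(s['tcp_rot']).as_matrix();print(m.round(3))
im=imaging.capture("wrist"); C=cam("wrist",s); b=imaging.capture("top")
cv2.imwrite("pics/w3.png",cv2.resize(im[:,:,::-1],(800,600)))
cv2.imwrite("pics/t3.png",b[:,:,::-1])
np.save("w3.npy",np.r_[s["tool_pos"],s["tcp_rot"]])
E
```

```text
time_s: 21.37
tool_pos: [0.4588, 0.0152, 0.3682]
tcp_rot: [-0.005, 0.616, 0.788, -0.001]
wrist_force: [0.1, -1.4, -3.1]
gripper_width: 0.0436
finger_force: 40.7
time_s: 22.12
tool_pos: [0.5295, -0.0904, 0.3683]
tcp_rot: [-0.003, 0.825, 0.566, -0.002]
wrist_force: [-0.7, 0.1, -3.3]
gripper_width: 0.0433
finger_force: 40.8
[-0.8    0.367  1.236  1.641 -0.351  1.393  0.113] [-0.02 -0.01  0.03]
[[ 0.36   0.933 -0.006]
 [ 0.933 -0.36   0.002]
 [-0.    -0.006 -1.   ]]
```

View pics/w3.png

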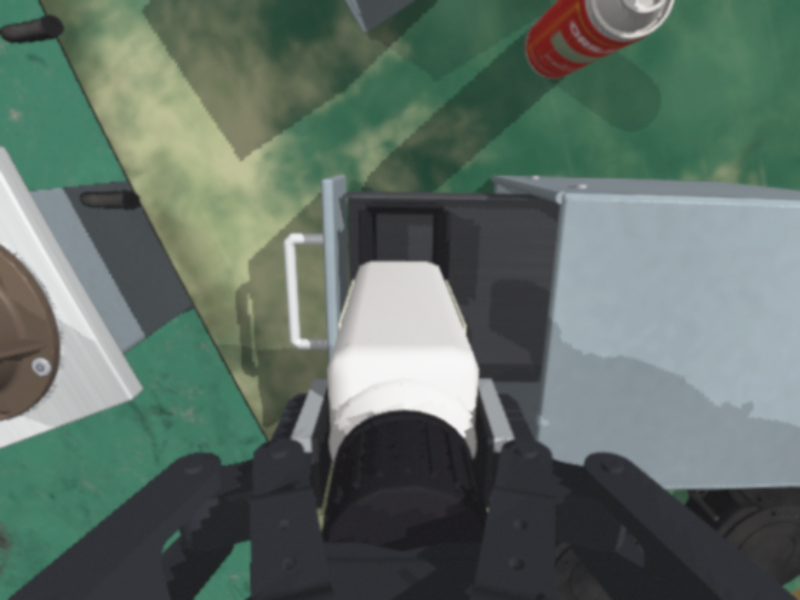

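```bash
python3 - <<'E'
from h import *
v=np.load("w3.npy"); C=cam("wrist",{"tool_pos":v[:3],"tcp_rot":v[3:]}); U=np.load("U.npy")
loc=lambda p:R.from_euler("z",-U[2]).apply(p-[U[0],U[1],0]).round(4)
print("tcp",loc(v[:3]))
for n,u,z in[("lipL",(362,230),.113),("lipR",(446,230),.113),("inL",(373,230),.104),("inR",(434,230),.104),("lipTop",(405,198),.113),("inTop",(405,212),.104),
 ("flaskL",(364,266),.255),("flaskR",(435,266),.255),("panel front top",(323,185),.109),("panel R",(333,265),.109),("unit front top",(565,200),.222),("unit front",(553,330),.222),("unit side",(700,192),.222)]:
    print(n,loc(onplane(np.array(u)*.7,C,z)))
E
```

```text
tcp [-0.2057  0.0435  0.3683]
lipL [-0.2397  0.063   0.113 ]
lipR [-0.1715  0.0631  0.113 ]
inL [-0.2313  0.0616  0.104 ]
inR [-0.1807  0.0617  0.104 ]
lipTop [-0.2048  0.0886  0.113 ]
inTop [-0.2048  0.0764  0.104 ]
flaskL [-0.2261  0.0662  0.255 ]
flaskR [-0.1889  0.0662  0.255 ]
panel front top [-0.2704  0.0986  0.109 ]
panel R [-0.2652  0.033   0.109 ]
unit front top [-0.1129  0.0976  0.222 ]
unit front [-0.1123  0.018   0.222 ]
unit side [-0.0337  0.1033  0.222 ]
```

```bash
python3 - <<'E'
from h import *
im=cv2.imread("pics/w3.png"); cv2.imwrite("pics/w3c.png",cv2.resize(im[160:300,300:500],(800,560),interpolation=cv2.INTER_CUBIC))
E
```

```text
(no output)
```

View pics/w3c.png

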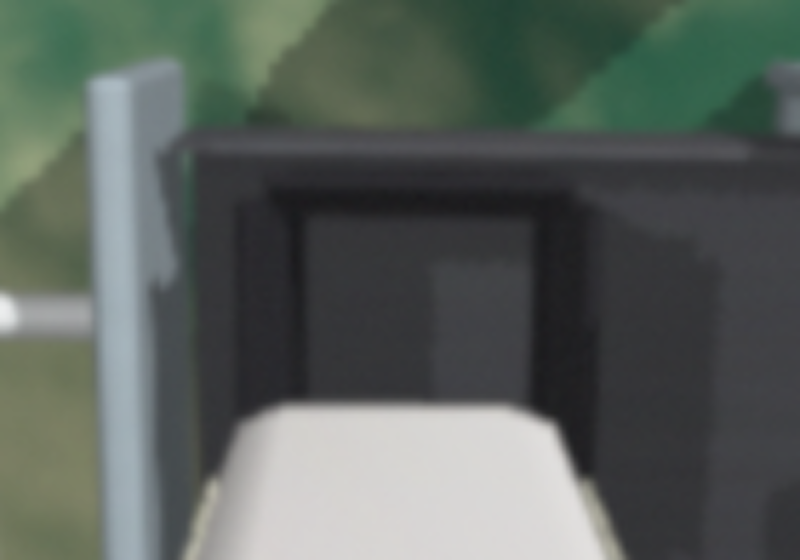

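```bash
python3 - <<'E'
from h import *
v=np.load("w3.npy"); C=cam("wrist",{"tool_pos":v[:3],"tcp_rot":v[3:]}); U=np.load("U.npy")
loc=lambda p:R.from_euler("z",-U[2]).apply(p-[U[0],U[1],0]).round(4)
for n,u,z in[("floor top L",(375.5,213.5),.042),("floor top R",(433.5,213.5),.042),("lip top",(405,207),.113),("flask edge",(400,261.5),.255)]:
    print(n,loc(onplane(np.array(u)*.7,C,z)))
print(R.from_euler("z",U[2]).apply([[1,0,0],[0,1,0]]).round(3))
E
```

```text
floor top L [-0.2329  0.0677  0.042 ]
floor top R [-0.1777  0.0678  0.042 ]
lip top [-0.2048  0.0815  0.113 ]
flask edge [-0.2073  0.0686  0.255 ]
[[ 0.933 -0.359  0.   ]
 [ 0.359  0.933  0.   ]]
```

Pocket opening is centred about (404,·) and the flask base mid at col 400, so about 2 mm along x to correct. Descending in stages.

```bash
python3 -m jog '[0.005,0,-0.05,0,0,0,1, 0.005,0,-0.12,0,0,0,1, 0.005,0,-0.19,0,0,0,1, 0.005,0,-0.26,0,0,0,1, 0.005,0,-0.31,0,0,0,1, 0.005,0,-0.33,0,0,0,1, 0.005,0,-0.33,0,0,0,1]'
python3 -m jog '[0,0,-0.02,0,0,0,1, 0,0,-0.04,0,0,0,1, 0,0,-0.05,0,0,0,1, 0,0,-0.05,0,0,0,1]'
python3 -m jog '[0,0,-0.02,0,0,0,1, 0,0,-0.04,0,0,0,1, 0,0,-0.04,0,0,0,1]'
```

```text
time_s: 22.8
tool_pos: [0.5305, -0.0885, 0.2356]
tcp_rot: [-0.004, 0.824, 0.567, -0.002]
wrist_force: [0.0, -0.9, -2.2]
gripper_width: 0.0435
finger_force: 40.7
time_s: 23.13
tool_pos: [0.5316, -0.0894, 0.2162]
tcp_rot: [-0.003, 0.824, 0.566, -0.001]
wrist_force: [-0.5, -0.0, -2.6]
gripper_width: 0.0433
finger_force: 40.8
time_s: 23.38
tool_pos: [0.5311, -0.0893, 0.1991]
tcp_rot: [-0.003, 0.824, 0.566, -0.002]
wrist_force: [-0.6, 0.1, -2.7]
gripper_width: 0.0433
finger_force: 40.8
```

Inside the lip with no side force. Continuing down to the floor.

```bash
python3 -m jog '[0,0,-0.025,0,0,0,1, 0,0,-0.05,0,0,0,1, 0,0,-0.075,0,0,0,1, 0,0,-0.09,0,0,0,1, 0,0,-0.095,0,0,0,1, 0,0,-0.095,0,0,0,1]'
python3 -m jog '[0,0,-0.005,0,0,0,1, 0,0,-0.005,0,0,0,1]'|grep -E "pos|wrist"
python3 -m jog '[0,0,-0.005,0,0,0,1, 0,0,-0.005,0,0,0,1]'|grep -E "pos|wrist"
python3 -m jog '[0,0,-0.005,0,0,0,1, 0,0,-0.005,0,0,0,1]'|grep -E "pos|wrist"
```

```text
time_s: 23.88
tool_pos: [0.5314, -0.0897, 0.1618]
tcp_rot: [-0.003, 0.824, 0.566, -0.002]
wrist_force: [0.6, -0.1, -2.6]
gripper_width: 0.0436
finger_force: 40.8
tool_pos: [0.5319, -0.0897, 0.1606]
wrist_force: [0.2, 0.6, -2.7]
tool_pos: [0.5319, -0.0896, 0.1585]
wrist_force: [-0.3, -0.3, -2.7]
tool_pos: [0.5317, -0.0895, 0.1564]
wrist_force: [-0.0, -0.1, -2.6]
```

```bash
python3 -m jog '[0,0,-0.004,0,0,0,1, 0,0,-0.004,0,0,0,1]'|grep -E "pos|wrist"
python3 -m jog '[0,0,-0.003,0,0,0,1, 0,0,-0.003,0,0,0,1]'|grep -E "pos|wrist"
```

```text
tool_pos: [0.5327, -0.0901, 0.1558]
wrist_force: [0.7, 0.6, 6.6]
tool_pos: [0.5338, -0.0905, 0.1557]
wrist_force: [-0.4, 0.9, 14.9]
```

Floor contact at the expected height. Release and rise.

```bash
python3 -m jog '[0,0,0.005,0,0,0,1, 0,0,0.005,0,0,0,0.7, 0,0,0.005,0,0,0,0.4, 0,0,0.005,0,0,0,0, 0,0,0.005,0,0,0,0, 0,0,0.005,0,0,0,0, 0,0,0.005,0,0,0,0,0,0,0.005,0,0,0,0]'
python3 -m jog '[0,0,0.03,0,0,0,0, 0,0,0.08,0,0,0,0, 0,0,0.15,0,0,0,0, 0,0,0.22,0,0,0,0, 0,0,0.3,0,0,0,0, 0,0,0.38,0,0,0,0, 0,0,0.45,0,0,0,0,0,0,0.45,0,0,0,0]'
python3 - <<'E'
from h import *
s=sense();print(s['joint_positions'].round(3))
a=imaging.capture("wrist"); b=imaging.capture("side")[130:280,220:420]
C=cam("wrist",s);U=np.load("U.npy");print(s["tool_pos"],proj(tf(*U,[-.205,.043,.207]),C)*400/560)
cv2.imwrite("pics/c4.png",np.hstack([cv2.resize(x[:,:,::-1],(400,300),interpolation=cv2.INTER_CUBIC) for x in (a,b)]))
E
```

```text
time_s: 25.38
tool_pos: [0.5317, -0.0897, 0.1557]
tcp_rot: [-0.003, 0.824, 0.566, -0.001]
wrist_force: [0.1, -0.4, -0.2]
gripper_width: 0.0853
finger_force: 0.0
time_s: 26.05
tool_pos: [0.5335, -0.0914, 0.3415]
tcp_rot: [-0.0, 0.824, 0.566, 0.001]
wrist_force: [-0.2, -0.4, -0.3]
gripper_width: 0.0854
finger_force: 0.0
[-0.781  0.385  1.215  1.686 -0.374  1.331  0.133]
[ 0.53351677 -0.09144225  0.34154433] [[197.67606353 149.04485556]]
```

View pics/c4.png

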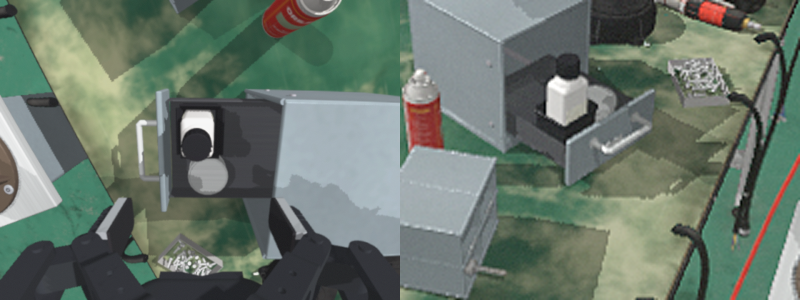

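Flask stands upright in the pocket, with the cap where predicted (about (197,146)). Now the gripper closes, goes in front of the handle and down.

```bash
python3 -m jog '[-0.08,0.005,0,0,0,0,0.5, -0.16,0.01,0,0,0,0,1, -0.24,0.02,0,0,0,0,1, -0.32,0.026,0,0,0,0,1, -0.375,0.026,0,0,0,0,1, -0.375,0.026,0,0,0,0,1, -0.375,0.026,0,0,0,0,1, -0.375,0.026,0,0,0,0,1]' 80
python3 -m jog '[0,0,-0.07,0,0,0,1, 0,0,-0.15,0,0,0,1, 0,0,-0.23,0,0,0,1, 0,0,-0.31,0,0,0,1, 0,0,-0.39,0,0,0,1, 0,0,-0.47,0,0,0,1, 0,0,-0.54,0,0,0,1, 0,0,-0.6,0,0,0,1, 0,0,-0.645,0,0,0,1, 0,0,-0.645,0,0,0,1]'
python3 - <<'E'
from h import *
s=sense();U=np.load("U.npy");print(s['joint_positions'].round(3),(R.from_euler("z",-U[2]).apply(s["tool_pos"]-[U[0],U[1],0])).round(4))
E
```

```text
time_s: 26.82
tool_pos: [0.3811, -0.079, 0.3353]
tcp_rot: [-0.004, 0.824, 0.567, -0.001]
wrist_force: [-0.1, -0.3, -0.3]
gripper_width: -0.0002
finger_force: 0.0
time_s: 27.65
tool_pos: [0.3801, -0.081, 0.0744]
tcp_rot: [-0.003, 0.825, 0.566, -0.005]
wrist_force: [0.3, -0.7, 0.1]
gripper_width: -0.0003
finger_force: 0.0
[-0.602  0.45   0.894  2.351 -0.63   0.604  0.416] [-0.3485 -0.0014  0.0744]
```

```bash
python3 -m jog '[0.014,-0.0054,0.015,0,0,0,1, 0.028,-0.0108,0.015,0,0,0,1, 0.042,-0.016,0.015,0,0,0,1, 0.056,-0.0215,0.015,0,0,0,1, 0.07,-0.027,0.015,0,0,0,1, 0.084,-0.032,0.015,0,0,0,1]'
python3 -m jog '[0.014,-0.0054,0,0,0,0,1, 0.028,-0.0108,0,0,0,0,1, 0.042,-0.016,0,0,0,0,1, 0.056,-0.0215,0,0,0,0,1, 0.07,-0.027,0,0,0,0,1, 0.084,-0.032,0,0,0,0,1, 0.098,-0.038,0,0,0,0,1, 0.112,-0.043,0,0,0,0,1, 0.126,-0.048,0,0,0,0,1, 0.14,-0.054,0,0,0,0,1]'
python3 - <<'E'
from h import *
s=sense();U=np.load("U.npy");print(s['joint_positions'].round(3),(R.from_euler("z",-U[2]).apply(s["tool_pos"]-[U[0],U[1],0])).round(4))
E
```

```text
time_s: 28.15
tool_pos: [0.4159, -0.0918, 0.0842]
tcp_rot: [-0.003, 0.824, 0.567, -0.001]
wrist_force: [-3.2, 1.0, 3.0]
gripper_width: -0.0002
finger_force: 1.8
time_s: 28.98
tool_pos: [0.4718, -0.114, 0.0837]
tcp_rot: [-0.003, 0.824, 0.566, -0.001]
wrist_force: [-2.4, 0.8, 2.8]
gripper_width: 0.0001
finger_force: 1.8
[-0.487  0.557  0.863  2.127 -0.637  0.743  0.429] [-0.2511  0.0007  0.0837]
```

```bash
python3 -m jog '[0.014,-0.0054,0,0,0,0,1, 0.028,-0.0108,0,0,0,0,1, 0.042,-0.016,0,0,0,0,1, 0.056,-0.0215,0,0,0,0,1, 0.07,-0.027,0,0,0,0,1, 0.084,-0.032,0,0,0,0,1, 0.098,-0.038,0,0,0,0,1, 0.112,-0.043,0,0,0,0,1, 0.126,-0.048,0,0,0,0,1, 0.126,-0.048,0,0,0,0,1]'
for k in 1; do python3 -m jog '[0.007,-0.0027,0,0,0,0,1, 0.014,-0.0054,0,0,0,0,1, 0.021,-0.008,0,0,0,0,1]' | grep -E "pos|wrist"
python3 -m jog '[0.007,-0.0027,0,0,0,0,1, 0.014,-0.0054,0,0,0,0,1, 0.021,-0.008,0,0,0,0,1]' | grep -E "pos|wrist"; done
python3 - <<'E'
from h import *
s=sense();U=np.load("U.npy");print(s['joint_positions'].round(3),(R.from_euler("z",-U[2]).apply(s["tool_pos"]-[U[0],U[1],0])).round(4))
E
```

```text
time_s: 29.82
tool_pos: [0.5237, -0.1333, 0.084]
tcp_rot: [-0.002, 0.824, 0.567, -0.001]
wrist_force: [0.8, -0.1, 0.1]
gripper_width: 0.0002
finger_force: 0.0
tool_pos: [0.5271, -0.1345, 0.0834]
wrist_force: [-21.1, 7.6, 19.7]
tool_pos: [0.5359, -0.1379, 0.0834]
wrist_force: [-8.2, 2.1, 5.4]
[-0.406  0.648  0.837  1.958 -0.65   0.84   0.426] [-0.1826  0.0015  0.0834]
```

```bash
for k in 1; do python3 -m jog '[0.004,-0.0015,0,0,0,0,1, 0.008,-0.003,0,0,0,0,1, 0.008,-0.003,0,0,0,0,1]' | grep -E "pos|wrist"
python3 -m jog '[0.004,-0.0015,0,0,0,0,1, 0.008,-0.003,0,0,0,0,1, 0.008,-0.003,0,0,0,0,1]' | grep -E "pos|wrist"; done
python3 - <<'E'
from h import *
s=sense();U=np.load("U.npy");print((R.from_euler("z",-U[2]).apply(s["tool_pos"]-[U[0],U[1],0])).round(4))
E
```

```text
tool_pos: [0.5383, -0.1389, 0.0832]
wrist_force: [-14.9, 5.8, 12.5]
tool_pos: [0.5386, -0.139, 0.083]
wrist_force: [-26.3, 8.9, 23.9]
[-0.1797  0.0014  0.083 ]
```

The push stops solid at TCP x_unit -0.180, after the resistance peak at about -0.192. I back off, rise, and verify handle and cap positions numerically.

```bash
python3 -m jog '[-0.03,0.012,0,0,0,0,1, -0.1,0.038,0,0,0,0,1, -0.2,0.077,0,0,0,0,1, -0.25,0.096,0,0,0,0,1, -0.25,0.096,0.1,0,0,0,1, -0.25,0.096,0.2,0,0,0,1, -0.25,0.096,0.3,0,0,0,1, -0.25,0.096,0.4,0,0,0,1, -0.25,0.096,0.5,0,0,0,1, -0.25,0.096,0.5,0,0,0,1]'
python3 - <<'E'
from h import *
import time
U=np.load("U.npy");loc=lambda p:R.from_euler("z",-U[2]).apply(p-[U[0],U[1],0]).round(4)
s=sense(); 
for n in("wrist","side"):
    im=imaging.capture(n); C=cam(n,s); cv2.imwrite(f"pics/end_{n}.png",im[:,:,::-1])
    # bright bar pixels near predicted closed handle
    p=proj(tf(*U,[[-.155,y,.082] for y in(-.03,0,.03)]),C); print(n,"pred",p.round(0).tolist())
    g=im.min(2)
    for y in(-.03,-.015,0,.015,.03):
        xs=np.arange(-.20,-.112,.001); q=proj(tf(*U,[[x,y,.087] for x in xs]),C)
        v=cv2.remap(g.astype(np.float32),q[:,0].astype(np.float32)[None],q[:,1].astype(np.float32)[None],1)[0]
        b=xs[v>190]; print(y,"bar x",(b.min().round(3),b.max().round(3)) if len(b) else v.max())
E
```

```text
time_s: 31.65
tool_pos: [0.4486, -0.1046, 0.29]
tcp_rot: [-0.0, 0.824, 0.566, 0.003]
wrist_force: [1.3, 0.3, -0.4]
gripper_width: 0.0002
finger_force: 0.0
wrist pred [[393.0, 216.0], [396.0, 189.0], [399.0, 161.0]]
-0.03 bar x 164.15625
-0.015 bar x 164.90332
0 bar x 165.0
0.015 bar x 166.73047
0.03 bar x 167.09961
side pred [[307.0, 176.0], [301.0, 180.0], [295.0, 183.0]]
-0.03 bar x 163.1875
-0.015 bar x 163.98828
0 bar x 161.11719
0.015 bar x 160.92188
0.03 bar x 161.5293
```

```bash
python3 - <<'E'
from h import *
U=np.load("U.npy"); s=sense()
for n in("wrist","side"):
    im=cv2.imread(f"pics/end_{n}.png").min(2).astype(np.float32); C=cam(n,s)
    xs=np.arange(-.2,-.1,.002); a=0
    for y in np.linspace(-.03,.03,13):
        q=proj(tf(*U,[[x,y,.085] for x in xs]),C).astype(np.float32); a=a+cv2.remap(im,q[:,:1].T.copy(),q[:,1:].T.copy(),1)[0]/13
    print(n,[f"{1000*x:.0f}:{v:.0f}" for x,v in zip(xs,a)])
E
```

```text
wrist ['-200:86', '-198:87', '-196:89', '-194:90', '-192:91', '-190:91', '-188:90', '-186:89', '-184:89', '-182:88', '-180:87', '-178:86', '-176:86', '-174:106', '-172:145', '-170:162', '-168:165', '-166:156', '-164:122', '-162:71', '-160:64', '-158:66', '-156:80', '-154:86', '-152:86', '-150:92', '-148:104', '-146:108', '-144:111', '-142:90', '-140:87', '-138:87', '-136:86', '-134:86', '-132:86', '-130:86', '-128:86', '-126:86', '-124:91', '-122:107', '-120:114', '-118:115', '-116:111', '-114:95', '-112:62', '-110:58', '-108:68', '-106:71', '-104:72', '-102:73']
side ['-200:68', '-198:64', '-196:62', '-194:63', '-192:67', '-190:73', '-188:77', '-186:81', '-184:87', '-182:91', '-180:92', '-178:93', '-176:92', '-174:92', '-172:95', '-170:108', '-168:127', '-166:144', '-164:155', '-162:161', '-160:159', '-158:148', '-156:133', '-154:120', '-152:112', '-150:109', '-148:105', '-146:101', '-144:99', '-142:98', '-140:99', '-138:100', '-136:99', '-134:99', '-132:99', '-130:99', '-128:99', '-126:99', '-124:99', '-122:100', '-120:100', '-118:100', '-116:99', '-114:99', '-112:99', '-110:99', '-108:99', '-106:99', '-104:102', '-102:108']
```

```bash
python3 - <<'E'
from h import *
U=np.load("U.npy"); s=sense()
def prof(im,C,xs,z,ys):
    a=0
    for y in ys:
        q=proj(tf(*U,[[x,y,z] for x in xs]),C).astype(np.float32); a=a+cv2.remap(im,q[:,:1].T.copy(),q[:,1:].T.copy(),1)[0]/len(ys)
    return a
S=cam("side"); i0=cv2.resize(cv2.imread("pics/side0.png"),(560,420),interpolation=cv2.INTER_AREA).min(2).astype(np.float32)
xs=np.arange(-.33,-.27,.001);ys=np.linspace(-.03,.03,13);a=prof(i0,S,xs,.082,ys);print("bar open side",xs[a.argmax()].round(4))
xs=np.arange(-.19,-.14,.001)
for n in("side","wrist"):
    im=cv2.imread(f"pics/end_{n}.png").min(2).astype(np.float32);C=cam(n,s);a=prof(im,C,xs,.082,ys);print("bar now",n,xs[a.argmax()].round(4))
xs=np.arange(-.15,-.095,.001)
for z,yy in((.109,(.06,.09)),(.109,(-.09,-.06)),(.222,(-.08,.08))):
    print(z,yy,prof(im,C,xs,z,np.linspace(*yy,9)).round().astype(int).tolist())
E
```

```text
bar open side -0.303
bar now side -0.158
bar now wrist -0.167
0.109 (0.06, 0.09) [88, 89, 90, 91, 91, 92, 92, 91, 88, 87, 87, 87, 87, 87, 87, 90, 98, 108, 114, 118, 119, 118, 116, 113, 105, 85, 61, 47, 45, 44, 44, 44, 44, 44, 44, 44, 44, 44, 44, 44, 45, 44, 45, 44, 44, 44, 44, 44, 45, 48, 49, 50, 58, 75, 89]
0.109 (-0.09, -0.06) [61, 62, 63, 64, 66, 67, 68, 69, 70, 72, 73, 74, 74, 75, 76, 81, 85, 88, 90, 91, 91, 91, 90, 87, 80, 71, 67, 66, 66, 66, 66, 66, 66, 66, 66, 66, 67, 67, 66, 66, 66, 67, 67, 67, 67, 67, 67, 67, 67, 66, 67, 67, 67, 66, 66]
0.222 (-0.08, 0.08) [98, 94, 92, 91, 91, 91, 91, 91, 92, 93, 92, 91, 92, 93, 94, 94, 94, 94, 92, 87, 84, 81, 82, 83, 89, 96, 105, 118, 136, 152, 161, 163, 163, 163, 144, 144, 144, 144, 144, 126, 125, 125, 125, 125, 106, 106, 106, 106, 106, 90, 87, 87, 87, 87, 85]
```

The panel's back edge (-0.125) matches the unit's front (-0.123), and the push ended on a hard stop well above the roller force. The tray is shut, so I hand in.

```bash
python3 -c "
from plant import arm
print(arm.hand_in())"
```

```text
the job is handed in; nothing more can be done
None
```

Handed in, no verdict returned: the flask was held cap down for 2 s and stood upright in the pocket (seen before the push; it is now hidden inside the unit), and the tray was pushed home and measured shut to about 2 mm. I viewed 12 pictures, over the limit of 10.

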